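Open the ratchet clamp all the way

TASK

The next glue-up is wide: press down the release plate on the bench clamp's sliding jaw with the fingertips and, keeping it pressed, push the jaw back along its bar until it is fully open, then let go and move clear. Only press and push: do not grasp or lift anything, and leave the offcut in the clamp and the other things on the bench where they are.

Things in the scene. Friction and masses are not known exactly. Their poses are not given: they have to be found in the camera images.
- clamp: bench clamp, screwed down: two wooden runners (tops 46 mm above the bench), a serrated steel bar between, 360 mm long, 110 mm wide at its dark steel ends. Origin on the bench under its middle, z up, +x along the bar, the way the jaw opens. Fixed jaw (85 mm tall) at the -x end with its face at x = -150 mm; low end block (56 mm tall) at the +x end
- jaw (a joint): travel of the sliding jaw along the clamp's +x, in m: 0 = 55 mm between the jaw faces, 0.13 = fully open (185 mm, end stop). Moves with about 3 N plus slight damping while the release is pressed; otherwise a ratchet under the bar (10 mm pitch) stops it from opening after at most 10 mm.
- face (a point): middle of the sliding jaw's clamping face (its -x end), 66 mm above the bench. From here along clamp +x the jaw is 120 mm long: a solid steel block 46 mm long and 75 mm high over the bench (85 mm at the face plate, 100 mm wide), then the release plate, then the thumb post
- release (a joint): how far the release plate is pressed down, in m: 0 = up, 0.010 = bottomed; the ratchet is free beyond 0.005. A spring pushes it up again: about 2.5 N at the top, 6.5 N bottomed
- plate (a point): middle of the top face of the ridged light-metal release plate on the sliding jaw: 53 mm along the bar, 40 mm across, top 82 mm above the bench when up; the point moves with the plate. The gap from the plate's +x edge to the thumb post is 3 mm. The sides are open; the side rails of the jaw lie 8 mm below the top of the fully pressed plate
- post (a point): on the front (-x) face of the upright thumb post behind the release plate, 29.5 mm further along clamp +x than the plate's middle and 95 mm above the bench. The post is 14 mm thick, 56 mm wide, top 108 mm above the bench, and part of the sliding jaw: a fingertip on the plate can push the jaw by this face
- small_offcut: the small pale wood offcut, 45 x 75 x 18 mm, lying flat on the clamp's runners between the jaws (its 45 mm along the bar); origin under its centre; loose, a bystander
- tall_dog: a round wooden bench dog, 39 mm across, 56 mm tall, standing on the bench beside the clamp, nearer the robot; origin under its centre; loose, a bystander
- thick_offcut: a thick wood offcut, 55 x 60 x 40 mm, on the bench on the far side of the clamp; origin under its centre; loose, a bystander
- sanding_block: a sanding block with a cork sole, 46 x 110 x 40 mm, on the bench; origin under its centre; loose, a bystander
- pencil: a pencil, 177 x 12 x 8 mm, lying on the bench; origin under its centre; loose, a bystander
- brush: a dusting brush, 160 x 44 x 14 mm, lying on the bench; origin under its centre; loose, a bystander

How it is judged:
By the outcome, as a careful person would: the job done as asked, in the order asked, and still so for the second after the job is handed in, with the robot touching nothing.
It also fails if it takes over 35 s, if anything falls off the work surface, if the arm or the gripper's body presses on something with over 40 N, if the wrist force passes 120 N, or if a joint passes its speed limit or range.

ROBOT

A 6-joint arm with a two-finger parallel gripper is mounted at the origin on a cart in front of the work surface, level with it; the furniture and walls round the work are solid. World frame = base frame: x ahead of the robot, y to its left, z up, the work surface at z = 0. Lengths are in m, angles in rad, forces in N, time in s.
With the tool pointing down it reaches from about 0.375 to 0.925 m from the base axis. Payload 5.7 kg.
Tool frame: the origin (TCP) lies midway between the tips of the shut fingers; the grasp point (between the pads) lies 19 mm behind it (manip.tcp_to_grasp is the distance from the TCP to the grasp point, in m); x points along the fingers, z is the direction in which the jaws open and shut, and the axes are right-handed (so a half turn about x gives the same grasp; the last joint's range is limited). The gripper opens to 88 mm and grips with 3 to 60 N. Pads are 20 mm wide; open, the fingers measure 115 mm over their backs; the gripper's body (75 mm by 178 mm) begins 61 mm behind the grasp point.
Start: joints at [-1.371, 0.359, 1.51, -0, 1.272, -0.115], TCP at [0.186, -0.57, 0.223] pointing down, gripper open.
Joint ranges: [-2.97, 2.97], [-1.01, 2.36], [0.21, 2.38], [-0.96, 4.11], [0.2, 2.71], [-2.98, 2.98]. Speed limits (rad/s): [2.39, 2.39, 3.14, 3.14, 3.14, 3.14].

INTERFACE

Orientations are given as a unit quaternion [x, y, z, w].
In Python, from station import manip, camera, camera_info, order gives the robot as it stands. The module is installed in compiled form; this text tells all that it offers.
- The arm moves only by the tool jog_arm, never from a script. Its argument "deltas" is a list of rows, each an object of numbers: "ax", "ay", "az": the turn, a rotation vector about the world's x, y, z in degrees; "dx", "dy", "dz": the shift along the world's x, y, z in cm; "gripper": the opening, from 0 (shut) to 1 (fully open). A call has 1 to 20 rows; each row is the pose to reach, as a shift and turn from the pose commanded when the call began; what a row does not reach only later rows make up. A row lasts 1/10 s, in which the tool goes at most 50 mm and 8.59 degrees, less where a joint would pass 70% of its speed; a pose out of reach is approached as far as the arm can. A call with a gripper value outside its range is refused whole. The fingers move at their own pace and stop on an object; "squeeze" is the grip in N (left out, the last holds). Time passes only in rows, so rows that repeat a pose let the fingers close. It gives the time, the measured TCP pose, the force and the opening at its end, in the units of the state.
- manip.get_state(): the state, without advancing time (a new reading comes with each control period).
- camera(name): name is "side" or "top" or "wrist"; returns (picture, depth): 400x640x3 uint8, blue, green, red; 400x640 float32, m along the optical axis (not along the pixel's ray), 0 where there is no reading.
- camera_info(name): a dict with "fx", "fy", "cx", "cy" (pixels), "R" (3x3) and "t" (3): a world point X has camera coordinates R X + t. Camera axes: x right, y down, z forward; pixel columns grow to the right and rows downward; lengths in m; the calibration is good to about 2 mm. A picture is of the moment at which its call begins: read the wrist's pose just before it. camera_info takes no time and is no camera call; for the wrist camera it gives the pose at the moment of the call.
- order.finish_job(): hands the job in, once; it reports no verdict.
The state is a dict: "t": time; "joint_positions": joint angles; "dq": joint speeds; "tau": joint torques, N m; "position": TCP position; "tcp_rot": TCP orientation; "contact_force": force on the tool from outside, world axes, zero at the start; "torque": the same for the moment, N m; "width": finger opening in m.
Only numpy, scipy, OpenCV 4.12 (cv2) and the standard library are available. Lean on these libraries where they do the work, as an engineer would, in place of code of your own. Each camera call takes 0.05 s, during which the arm holds its last target.

## Working session

There is one attempt and no reset: what is moved stays moved. The work goes in short steps, Python scripts to look and compute and a tool call to move; the robot and the scene stay as the last step left them, time stands still between calls to the robot, and variables do not carry over. Pictures are saved under pics/ and viewed, and the job is handed in when it is done.

Besides the shell and the picture viewer there is one more tool, called after "Emit:" as name(argument=value, ...), one argument or row to a line, values as JSON. jog_arm: Moves the arm, as the interface text tells. Its arguments: {"type":"object","properties":{"deltas":{"type":"array","items":{"type":"object","properties":{"ax":{"type":"number"},"ay":{"type":"number"},"az":{"type":"number"},"dx":{"type":"number"},"dy":{"type":"number"},"dz":{"type":"number"},"gripper":{"type":"number"}}}},"squeeze":{"type":"number"}},"required":["deltas"]}

```bash
mkdir -p pics; python3 - <<'E'
from station import manip,camera,camera_info
import cv2,numpy as np
s=manip.get_state();print({k:np.round(v,3).tolist() for k,v in s.items()})
for n in("side","top"):
    p,d=camera(n);cv2.imwrite(f"pics/{n}0.png",p);np.save(f"{n}0.npy",d)
    i=camera_info(n);print(n,{k:np.round(v,3).tolist() for k,v in i.items()})
E
```

```text
{'t': 0.0, 'joint_positions': [-1.371, 0.359, 1.511, 0.0, 1.272, -0.115], 'dq': [0.001, -0.001, 0.001, -0.0, 0.0, 0.001], 'tau': [0.003, -51.537, -27.073, 0.068, 0.035, -0.0], 'position': [0.186, -0.57, 0.222], 'tcp_rot': [0.416, 0.573, -0.415, 0.572], 'contact_force': [0.003, -0.835, -0.342], 'torque': [0.023, 0.061, 0.036], 'width': 0.088}
side {'fx': 394.941, 'fy': 394.941, 'cx': 316.425, 'cy': 204.158, 'R': [[-0.971, -0.241, 0.003], [-0.157, 0.62, -0.769], [0.183, -0.746, -0.64]], 't': [0.573, -0.13, 1.246]}
top {'fx': 422.67, 'fy': 422.67, 'cx': 319.396, 'cy': 200.779, 'R': [[0.007, -1.0, 0.005], [-0.984, -0.007, -0.178], [0.178, -0.003, -0.984]], 't': [0.41, 0.476, 1.08]}
```

View pics/top0.png

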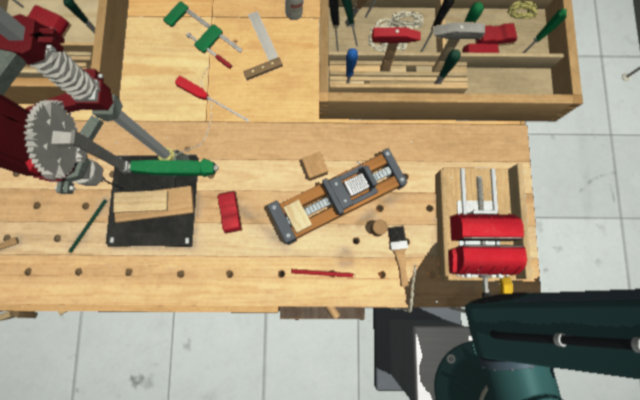

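View pics/side0.png

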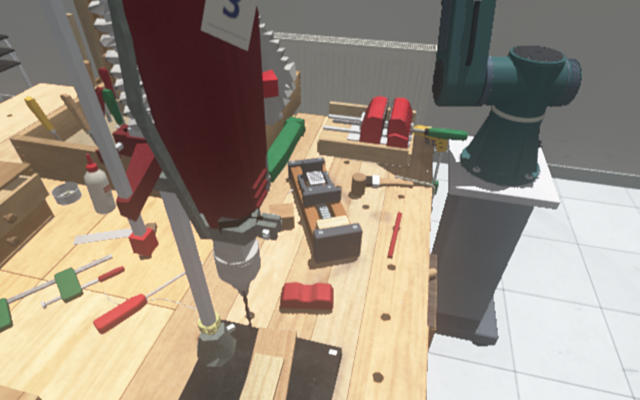

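```bash
python3 - <<'E'
import cv2
p=cv2.imread("pics/top0.png")[140:260,250:450]
cv2.imwrite("pics/top0z.png",cv2.resize(p,None,fx=4,fy=4,interpolation=cv2.INTER_CUBIC))
p=cv2.imread("pics/side0.png")[145:270,270:430]
cv2.imwrite("pics/side0z.png",cv2.resize(p,None,fx=4.5,fy=4.5,interpolation=cv2.INTER_CUBIC))
E
```

```text
(no output)
```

View pics/top0z.png

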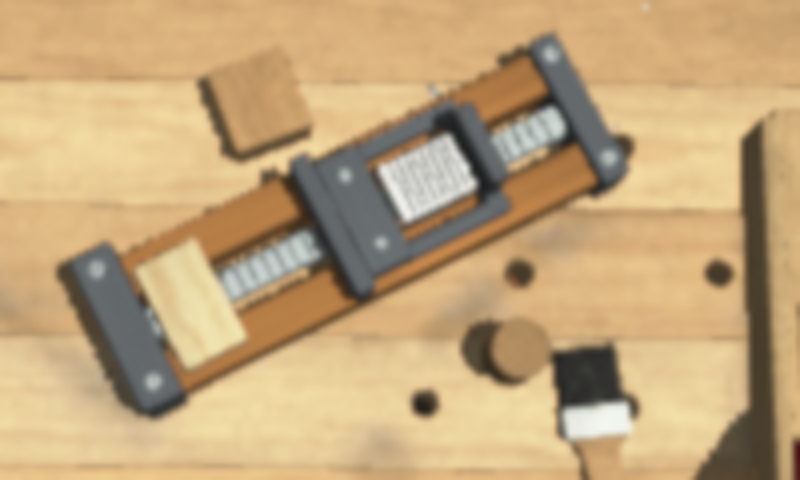

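View pics/side0z.png

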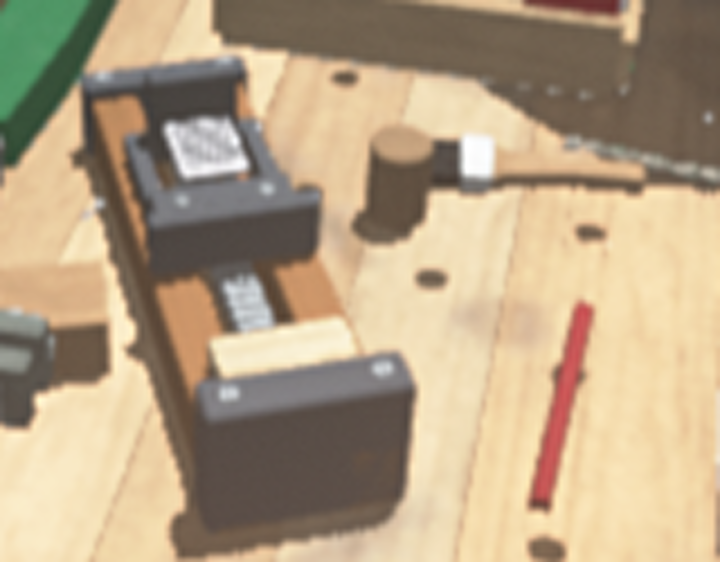

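```bash
cat > h.py <<'E'
import numpy as np,cv2
def ray(i,u,v,z):
    R=np.array(i["R"]);t=np.array(i["t"]);c=-R.T@t
    d=R.T@np.array([(u-i["cx"])/i["fx"],(v-i["cy"])/i["fy"],1.]);return c+d*(z-c[2])/d[2]
def proj(i,X):
    c=np.array(i["R"])@X+np.array(i["t"]);return np.array([i["fx"]*c[0]/c[2]+i["cx"],i["fy"]*c[1]/c[2]+i["cy"]])
E
python3 - <<'E'
from h import *
from station import camera_info
i=camera_info("top");s=camera_info("side")
f=lambda u,v,z:ray(i,250+(u+.5)/4-.5,140+(v+.5)/4-.5,z)
g=lambda u,v,z:ray(s,270+(u+.5)/4.5-.5,145+(v+.5)/4.5-.5,z)
P=np.round
a=(f(97,268,.085)+f(153,381,.085))/2;b=(f(551,54,.056)+f(609,158,.056))/2
e=(b-a)[:2];print("ends",P(a,4),P(b,4),np.linalg.norm(e),np.degrees(np.arctan2(e[1],e[0])))
print("side fixed",P((g(228,393,.085)+g(383,369,.085))/2,4))
pl=[(378,172),(448,133),(476,183),(408,222)];c=np.mean([f(u,v,.082) for u,v in pl],0);print("plate top",P(c,4))
ps=[(165,123),(237,116),(248,173),(182,181)];print("plate side",P(np.mean([g(u,v,.082) for u,v in ps],0),4))
print("jawscrews",P((f(345,175,.075)+f(381,243,.075))/2,4))
p=cv2.imread("pics/top0.png");
for n,z in(("top",.082),("side",.082)):
    p=cv2.imread(f"pics/{n}0.png");h=cv2.cvtColor(p,cv2.COLOR_BGR2HSV)
    m=((h[...,1]<40)&(h[...,2]>140)).astype(np.uint8)
    m=cv2.morphologyEx(m,cv2.MORPH_CLOSE,np.ones((3,3)))
    k,l,st,ce=cv2.connectedComponentsWithStats(m)
    cam=i if n=="top" else s
    q=proj(cam,c)
    for j in range(1,k):
        if np.linalg.norm(ce[j]-q)<15 and st[j,4]>20: 
            r=cv2.minAreaRect(np.argwhere(l==j)[:,::-1].astype(np.float32));print(n,st[j],r,P(ray(cam,*ce[j],z),4),P(ray(cam,*r[0],z),4))
for nm,u,v,z in(("dog",520,350,.056),("thick",262,100,.04)):print(nm,P(f(u,v,z),4))
e/=np.linalg.norm(e);print(e, "travel guess", (c[:2]-(a[:2]+b[:2])/2)@e)
E
```

```text
ends [0.4137 0.5105 0.085 ] [0.5662 0.2137 0.056 ] 0.3336398149469279 -62.80266634383688
side fixed [0.4145 0.5108 0.085 ]
plate top [0.5108 0.318  0.082 ]
plate side [0.511  0.3266 0.082 ]
jawscrews [0.4912 0.3593 0.075 ]
top [344 174  25  22 324] ((356.5000305175781, 184.00001525878906), (15.652474403381348, 20.57182502746582), 63.43495178222656) [0.5101 0.3185 0.082 ] [0.5107 0.318  0.082 ]
side [306 171  19  14 200] ((315.1463317871094, 177.3170928955078), (12.81005859375, 17.227319717407227), 83.6598129272461) [0.5123 0.3265 0.082 ] [0.5128 0.3266 0.082 ]
dog [0.4025 0.2566 0.056 ]
thick [0.5728 0.4254 0.04  ]
[ 0.45705654 -0.88943764] travel guess 0.0487708835668866
```

```bash
python3 - <<'E'
from h import *
from station import camera_info
for n,(u,v) in(("top",(356,184)),("side",(315,177))):
    i=camera_info(n);d=np.load(n+"0.npy")
    for du,dv in((0,0),(3,0),(-3,0),(0,3),(0,-3)):
        z=d[v+dv,u+du];X=np.array(i["R"]).T@(np.array([(u+du-i["cx"])/i["fx"],(v+dv-i["cy"])/i["fy"],1])*z-i["t"]);print(n,np.round(X,4))
    # Predicted edges
i=camera_info("side");t=camera_info("top")
e=np.array([.457,-.8894]);w=np.array([.8894,.457]);c=np.array([.5105,.318])
for z in(.082,):
  for a,b in((-1,-1),(1,-1),(1,1),(-1,1)):
    X=np.r_[c+a*.0265*e+b*.02*w,z];q=proj(i,X);r=proj(t,X)
    print(a,b,"sidezoom",(q-[270,145])*4.5,"topzoom",(r-[250,140])*4)
for b in(-1,1):
    print("post bottom/top side", (proj(i,np.r_[c+.0295*e+b*.028*w,.082])-[270,145])*4.5,(proj(i,np.r_[c+.0295*e+b*.028*w,.108])-[270,145])*4.5)
E
```

```text
top [0.5118 0.3189 0.0771]
top [0.5116 0.3112 0.0785]
top [0.5114 0.3268 0.0787]
top [0.5048 0.3185 0.0729]
top [0.5191 0.3191 0.08  ]
side [0.5153 0.3181 0.0766]
side [0.5062 0.322  0.081 ]
side [0.5225 0.3225 0.0784]
side [0.5113 0.3341 0.0788]
side [0.5186 0.3051 0.0769]
-1 -1 sidezoom [254.41793028 159.08134447] topzoom [403.96167175 221.76270966]
1 -1 sidezoom [232.63059107 108.34049523] topzoom [476.91692941 185.36638808]
1 1 sidezoom [167.89562972 116.88809872] topzoom [447.90857396 131.41609297]
-1 1 sidezoom [187.33586681 168.31120865] topzoom [375.25346485 167.38201727]
post bottom/top side [244.26410474 103.89143171] [244.96732509  67.85417754]
post bottom/top side [153.81335635 115.80729976] [153.09101341  79.61630159]
```

```bash
python3 - <<'E'
from h import *
from scipy.spatial.transform import Rotation as R
from station import manip
s=manip.get_state();print(s["t"]);M=R.from_quat(s["tcp_rot"]).as_matrix();print(np.round(M,3),s["position"])
print(np.degrees(np.arctan2(M[1,1:],M[0,1:])),"e -62.8")
e=np.array([.457,-.8894]);c=np.array([.511,.3185]);g=c+.008*e;print(g,(np.r_[g,.15]-s["position"])*100)
E
```

```text
0.1
[[-0.     0.951  0.31 ]
 [ 0.002  0.31  -0.951]
 [-1.     0.    -0.002]] [ 0.1856406  -0.56992407  0.22191231]
[ 18.03422769 -71.96575322] e -62.8
[0.514656  0.3113848] [32.90154031 88.13088718 -7.19123128]
```

```bash
python3 - <<'E'
from h import *
from station import camera_info
def X(n,u,v):
    i=camera_info(n);d=np.load(n+"0.npy");z=d[v,u];return np.round(np.array(i["R"]).T@(np.array([(u-i["cx"])/i["fx"],(v-i["cy"])/i["fy"],1])*z-i["t"]),3)
for p in((170,167),(210,167),(140,167),(110,165),(500,228),(500,262),(450,230),(480,190),(535,240),(560,20),(450,100)):print("top",p,X("top",*p))
for p in((285,145),(298,125),(275,160),(375,110),(400,110),(270,228),(250,270)):print("side",p,X("side",*p))
# max height map in region
i=camera_info("top");d=np.load("top0.npy");v,u=np.mgrid[0:400,0:640]
C=np.stack([(u-i["cx"])/i["fx"]*d,(v-i["cy"])/i["fy"]*d,d],-1)-i["t"];W=C@np.array(i["R"])
for y0 in np.arange(-.6,.9,.1):
    print(round(y0,1),[round(float(W[...,2][m].max()),2) if (m:=(W[...,1]>=y0)&(W[...,1]<y0+.1)&(W[...,0]>=x0)&(W[...,0]<x0+.1)&(d>0)).any() else None for x0 in np.arange(.1,1,.1)])
E
```

```text
top (170, 167) [0.468 0.685 0.404]
top (210, 167) [0.469 0.613 0.401]
top (140, 167) [0.467 0.739 0.404]
top (110, 165) [0.578 0.998 0.001]
top (500, 228) [ 0.392 -0.017  0.147]
top (500, 262) [ 0.312 -0.01   0.149]
top (450, 230) [0.398 0.07  0.043]
top (480, 190) [0.496 0.002 0.087]
top (535, 240) [ 0.377 -0.174 -0.001]
top (560, 20) [ 0.909 -0.184  0.191]
top (450, 100) [0.722 0.081 0.13 ]
side (285, 145) [0.464 0.697 0.406]
side (298, 125) [0.462 0.637 0.406]
side (275, 160) [0.466 0.734 0.404]
side (375, 110) [0.399 0.033 0.148]
side (400, 110) [0.325 0.018 0.15 ]
side (270, 228) [0.422 0.877 0.42 ]
side (250, 270) [0.45  0.88  0.353]
-0.6 [None, -0.74, -0.74, -0.74, -0.74, -0.74, -0.74, -0.73, -0.74]
-0.5 [None, None, None, None, None, None, None, None, None]
-0.4 [None, None, None, None, None, None, None, None, None]
-0.3 [-0.74, None, None, None, None, None, 0.13, 0.13, 0.13]
-0.2 [-0.43, 0.1, 0.1, 0.1, 0.1, 0.01, 0.13, 0.11, 0.21]
-0.1 [0.56, 0.58, 0.16, 0.15, 0.1, 0.0, 0.14, 0.11, 0.16]
-0.0 [0.59, 0.58, 0.15, 0.15, 0.09, 0.0, 0.25, 0.29, 0.24]
0.1 [0.31, 0.32, 0.02, 0.01, 0.06, 0.01, 0.25, 0.29, 0.24]
0.2 [0.0, 0.01, 0.06, 0.07, 0.11, 0.06, 0.13, 0.27, 0.09]
0.3 [0.01, 0.01, 0.01, 0.09, 0.11, 0.01, 0.25, 0.13, 0.24]
0.4 [-0.17, 0.01, 0.09, 0.09, 0.09, 0.04, 0.13, 0.13, 0.13]
0.5 [-0.16, 0.01, 0.09, 0.09, 0.01, 0.01, 0.01, 0.02, 0.01]
0.6 [0.0, 0.01, 0.04, 0.41, 0.03, 0.01, 0.02, 0.02, 0.01]
0.7 [0.0, 0.01, 0.02, 0.61, 0.69, 0.65, 0.03, 0.03, 0.02]
0.8 [-0.15, 0.01, 0.03, 0.64, 0.68, 0.65, 0.02, 0.03, 0.02]
```

Emit:
jog_arm(
  deltas=[
    {"dx":4,"dy":3,"dz":2,"gripper":0},
    {"dx":8,"dy":6,"dz":4,"az":5,"gripper":0},
    {"dx":12,"dy":9,"dz":5,"az":9.2,"gripper":0},
    {"dx":16,"dy":12,"dz":5,"az":9.2,"gripper":0},
    {"dx":20,"dy":15,"dz":5,"az":9.2,"gripper":0},
    {"dx":24,"dy":18,"dz":5,"az":9.2,"gripper":0},
    {"dx":26,"dy":22,"dz":5,"az":9.2,"gripper":0},
    {"dx":27,"dy":26.5,"dz":5,"az":9.2,"gripper":0},
    {"dx":28,"dy":31,"dz":5,"az":9.2,"gripper":0},
    {"dx":29,"dy":36,"dz":5,"az":9.2,"gripper":0},
    {"dx":30,"dy":41,"dz":5,"az":9.2,"gripper":0},
    {"dx":31,"dy":46,"dz":5,"az":9.2,"gripper":0},
    {"dx":32,"dy":51,"dz":5,"az":9.2,"gripper":0},
    {"dx":32,"dy":56,"dz":5,"az":9.2,"gripper":0},
    {"dx":32.5,"dy":61,"dz":5,"az":9.2,"gripper":0},
    {"dx":32.9,"dy":66,"dz":5,"az":9.2,"gripper":0},
    {"dx":32.9,"dy":71,"dz":5,"az":9.2,"gripper":0},
    {"dx":32.9,"dy":76,"dz":5,"az":9.2,"gripper":0},
    {"dx":32.9,"dy":81,"dz":3,"az":9.2,"gripper":0},
    {"dx":32.9,"dy":81,"dz":0,"az":9.2,"gripper":0},
  ],
)

```text
invalid input
```

Emit:
jog_arm(
  deltas=[
    {"dx":4,"dy":3,"dz":2,"gripper":0},
    {"dx":8,"dy":6,"dz":4,"gripper":0},
  ],
)

```text
invalid input
```

Emit:
jog_arm(
  deltas=[
    {"dx":4.0,"dy":3.0,"dz":2.0,"ax":0.0,"ay":0.0,"az":0.0,"gripper":0.0},
    {"dx":8.0,"dy":6.0,"dz":4.0,"ax":0.0,"ay":0.0,"az":5.0,"gripper":0.0},
  ],
  squeeze=10,
)

```text
t: 0.3
position: [0.2598, -0.5141, 0.259]
tcp_rot: [0.391, 0.59, -0.39, 0.589]
contact_force: [1.5, -0.2, 0.1]
width: 0.075
```

Emit:
jog_arm(
  deltas=[
    {"dx":4,"dy":3,"dz":0,"ax":0,"ay":0,"az":4.2,"gripper":0},
    {"dx":8,"dy":6,"dz":0,"ax":0,"ay":0,"az":4.2,"gripper":0},
    {"dx":12,"dy":9,"dz":0,"ax":0,"ay":0,"az":4.2,"gripper":0},
    {"dx":16,"dy":12,"dz":0,"ax":0,"ay":0,"az":4.2,"gripper":0},
    {"dx":18,"dy":16,"dz":0,"ax":0,"ay":0,"az":4.2,"gripper":0},
    {"dx":19,"dy":20.5,"dz":0,"ax":0,"ay":0,"az":4.2,"gripper":0},
    {"dx":20,"dy":25,"dz":0,"ax":0,"ay":0,"az":4.2,"gripper":0},
    {"dx":21,"dy":30,"dz":0,"ax":0,"ay":0,"az":4.2,"gripper":0},
    {"dx":22,"dy":35,"dz":0,"ax":0,"ay":0,"az":4.2,"gripper":0},
    {"dx":23,"dy":39.5,"dz":0,"ax":0,"ay":0,"az":4.2,"gripper":0},
    {"dx":24,"dy":44,"dz":0,"ax":0,"ay":0,"az":4.2,"gripper":0},
    {"dx":24.5,"dy":49,"dz":0,"ax":0,"ay":0,"az":4.2,"gripper":0},
    {"dx":24.9,"dy":54,"dz":0,"ax":0,"ay":0,"az":4.2,"gripper":0},
    {"dx":24.9,"dy":59,"dz":0,"ax":0,"ay":0,"az":4.2,"gripper":0},
    {"dx":24.9,"dy":64,"dz":0,"ax":0,"ay":0,"az":4.2,"gripper":0},
    {"dx":24.9,"dy":69,"dz":0,"ax":0,"ay":0,"az":4.2,"gripper":0},
    {"dx":24.9,"dy":74,"dz":0,"ax":0,"ay":0,"az":4.2,"gripper":0},
    {"dx":24.9,"dy":78.5,"dz":0,"ax":0,"ay":0,"az":4.2,"gripper":0},
    {"dx":24.9,"dy":82.1,"dz":0,"ax":0,"ay":0,"az":4.2,"gripper":0},
    {"dx":24.9,"dy":82.1,"dz":0,"ax":0,"ay":0,"az":4.2,"gripper":0},
  ],
  squeeze=10,
)

```text
t: 2.3
position: [0.5084, 0.3105, 0.2592]
tcp_rot: [0.367, 0.605, -0.367, 0.604]
contact_force: [0.3, -1.4, -0.5]
width: 0.0004
```

```bash
python3 - <<'E'
from h import *
from station import manip,camera,camera_info
s=manip.get_state();print(s["position"],s["dq"].__str__())
i=camera_info("wrist");p,d=camera("wrist");cv2.imwrite("pics/w1.png",p);print({k:np.round(v,3).tolist() for k,v in i.items()})
p,d=camera("top");cv2.imwrite("pics/t1.png",cv2.resize(p[60:300,200:520],None,fx=2.5,fy=2.5))
s=manip.get_state();print(s["t"],s["position"],s["contact_force"])
E
```

```text
[0.50843905 0.31048881 0.25917004] [-0.05847409 -0.02316312  0.04194604 -0.04376618  0.01014271 -0.05023375]
{'fx': 276.594, 'fy': 276.594, 'cx': 318.067, 'cy': 199.205, 'R': [[0.461, -0.887, -0.001], [-0.857, -0.446, 0.257], [-0.228, -0.117, -0.966]], 't': [0.041, 0.534, 0.577]}
2.4 [0.50846914 0.30655505 0.25908502] [-0.1801326  -0.09569186 -1.03610294]
```

View pics/w1.png

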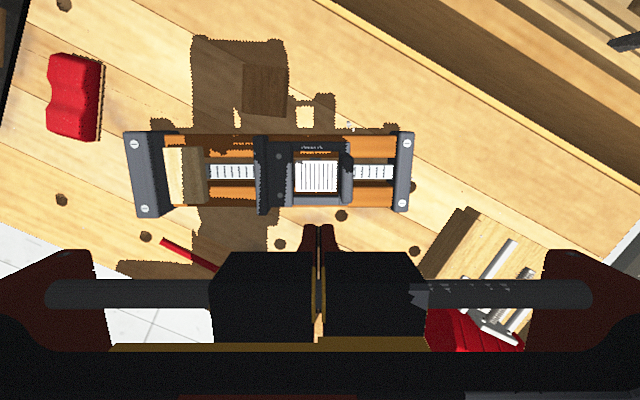

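View pics/t1.png

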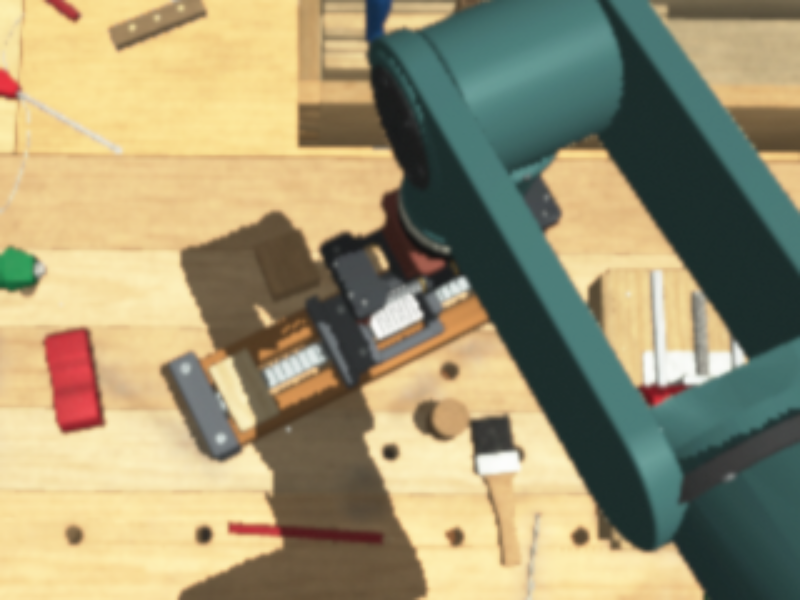

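```bash
cat > wm.py <<'E'
from h import *
from station import manip,camera,camera_info
import sys
s=manip.get_state();print("tcp",s["t"],np.round(s["position"],4),np.round(s["contact_force"],1))
i=camera_info("wrist");p,d=camera("wrist");cv2.imwrite(f"pics/{sys.argv[1]}.png",p)
h=cv2.cvtColor(p,cv2.COLOR_BGR2HSV)
m=((h[...,1]<40)&(h[...,2]>150)).astype(np.uint8);m=cv2.morphologyEx(m,cv2.MORPH_CLOSE,np.ones((5,5)))
k,l,st,ce=cv2.connectedComponentsWithStats(m)
e=np.array([.457,-.8894])
for j in range(1,k):
    if st[j,4]>300:
        r=cv2.minAreaRect(np.argwhere(l==j)[:,::-1].astype(np.float32))
        X=ray(i,*r[0],.081);print(st[j],np.round(r[0],1),np.round(r[1],1),np.round(X,4),"plate - tcp along/across",(X-s["position"])[:2]@e,(X-s["position"])[:2]@[.8894,.457])
E
python3 wm.py w2
python3 - <<'E'
from h import *
from station import camera_info
i=camera_info("wrist")
a=(ray(i,134,144,.085)+ray(i,143,210,.085))/2;b=(ray(i,405.5,139,.056)+ray(i,402,206,.056))/2
e=(b-a)[:2];print(a,b,np.degrees(np.arctan2(e[1],e[0])))
E
```

```text
tcp 2.4 [0.5085 0.3066 0.2591] [-0.2 -0.1 -1. ]
[ 292  159   42   31 1262] [312.5 174. ] [30. 41.] [0.5159 0.3177 0.081 ] plate - tcp along/across -0.006486370814830732 0.011731238654079048
[208 163  44  15 635] [229.5 170. ] [43. 14.] [0.4733 0.4111 0.081 ] plate - tcp along/across -0.1090306873834312 0.01650750892649655
[343 163  48  17 635] [366.7 170.2] [15.8 47.2] [0.551  0.2603 0.081 ] plate - tcp along/across 0.06053082397697898 0.016679787000302048
[599 214  41  51 554] [622.  240.3] [11.1 61.7] [ 0.6251 -0.087   0.081 ] plate - tcp along/across 0.40333786281982775 -0.07613233985058519
[   0  223   63   56 1778] [ 31.  250.5] [62. 55.] [0.2513 0.6049 0.081 ] plate - tcp along/across -0.3828681616295271 -0.09235548049211369
[480 239  36  40 335] [497.3 259.2] [ 6.8 50.8] [0.5269 0.0431 0.081 ] plate - tcp along/across 0.24271661597811472 -0.10404551142572702
[ 92 263  39  16 320] [109.4 275.9] [39.9 13.6] [0.2622 0.5011 0.081 ] plate - tcp along/across -0.2855559524640482 -0.1301754208020851
[ 104  308  110   38 3659] [158.5 325. ] [ 37.2 108.2] [0.2171 0.4152 0.081 ] plate - tcp along/across -0.22981180428777134 -0.20946231031370516
[478 308  49  36 595] [500.6 319. ] [41.3 37.7] [ 0.4523 -0.0185  0.081 ] plate - tcp along/across 0.26342743862589524 -0.1984746754511626
[0.41435135 0.50492197 0.085     ] [0.56816787 0.20742839 0.056     ] -62.65916118233177
```

Emit:
jog_arm(
  deltas=[
    {"dx":0.5,"dy":0.3,"dz":-4,"ax":0,"ay":0,"az":0,"gripper":0},
    {"dx":0.75,"dy":0.45,"dz":-8,"ax":0,"ay":0,"az":0,"gripper":0},
    {"dx":0.75,"dy":0.45,"dz":-12.5,"ax":0,"ay":0,"az":0,"gripper":0},
    {"dx":0.75,"dy":0.45,"dz":-12.5,"ax":0,"ay":0,"az":0,"gripper":0},
    {"dx":0.75,"dy":0.45,"dz":-12.5,"ax":0,"ay":0,"az":0,"gripper":0},
  ],
  squeeze=10,
)

```text
t: 2.95
position: [0.5163, 0.3093, 0.1349]
tcp_rot: [0.368, 0.604, -0.369, 0.603]
contact_force: [0.0, -0.5, 0.4]
width: 0.0006
```

```bash
python3 wm.py w3|head -4
```

```text
tcp 2.95 [0.5163 0.3093 0.1349] [ 0.  -0.5  0.4]
[ 362  189   60   20 1105] [391.5 198.5] [19. 59.] [0.5552 0.2623 0.081 ] plate - tcp along/across 0.05949158937329019 0.013101969097737337
[178 190  37  20 652] [196.  199.5] [36. 19.] [0.4826 0.4022 0.081 ] plate - tcp along/across -0.09808272999281584 0.012483805588352418
[108 199  20  48 322] [116.6 223.2] [49.2 11.8] [0.4336 0.4534 0.081 ] plate - tcp along/across -0.16595300557432038 -0.007698002289548133
```

View pics/w3.png

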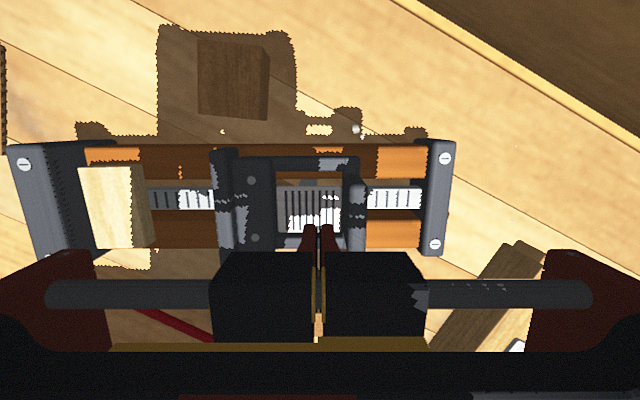

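```bash
python3 - <<'E'
from h import *
from station import camera_info,manip
i=camera_info("wrist");s=manip.get_state()["position"];print(s)
e=np.array([.457,-.8894]);w=np.array([.8894,.457])
for u,v,z in((277,184,.081),(341,184,.081),(281,234,.081),(342,234,.081),(348,200,.108),(365,200,.108),(24,164,.085),(445,158,.056),(434,244,.056),(46,257,.085)):
    X=ray(i,u,v,z);print((u,v),np.round(X,4),"rel tcp along,across",np.round((X-s)[:2]@e,4),np.round((X-s)[:2]@w,4))
print(proj(i,s))
E
```

```text
[0.51765887 0.31018626 0.13641829]
(277, 184) [0.525  0.3505 0.081 ] rel tcp along,across -0.0325 0.025
(341, 184) [0.5484 0.3049 0.081 ] rel tcp along,across 0.0187 0.0249
(281, 234) [0.4877 0.3294 0.081 ] rel tcp along,across -0.0308 -0.0178
(342, 234) [0.5111 0.2838 0.081 ] rel tcp along,across 0.0204 -0.0179
(348, 200) [0.5444 0.2996 0.108 ] rel tcp along,across 0.0216 0.0189
(365, 200) [0.5499 0.2888 0.108 ] rel tcp along,across 0.0337 0.0189
(24, 164) [0.4514 0.5305 0.085 ] rel tcp along,across -0.2262 0.0417
(445, 158) [0.6064 0.231  0.056 ] rel tcp along,across 0.111 0.0428
(434, 244) [0.534  0.1948 0.056 ] rel tcp along,across 0.11 -0.0382
(46, 257) [0.3803 0.4972 0.085 ] rel tcp along,across -0.2291 -0.0367
[317.57856789 240.68888571]
```

Emit:
jog_arm(
  deltas=[
    {"dx":0.25,"dy":0.15,"dz":-2,"ax":0,"ay":0,"az":0,"gripper":0},
    {"dx":0.25,"dy":0.15,"dz":-4,"ax":0,"ay":0,"az":0,"gripper":0},
    {"dx":0.25,"dy":0.15,"dz":-4.7,"ax":0,"ay":0,"az":0,"gripper":0},
    {"dx":0.25,"dy":0.15,"dz":-4.7,"ax":0,"ay":0,"az":0,"gripper":0},
    {"dx":0.25,"dy":0.15,"dz":-4.7,"ax":0,"ay":0,"az":0,"gripper":0},
  ],
  squeeze=10,
)

```text
t: 3.5
position: [0.5202, 0.3126, 0.0895]
tcp_rot: [0.369, 0.603, -0.367, 0.604]
contact_force: [0.1, -0.4, 0.2]
width: 0.0009
```

```bash
python3 wm.py w4|head -1; python3 - <<'E'
from station import manip,camera;import cv2
p,d=camera("side");cv2.imwrite("pics/s4.png",cv2.resize(p[130:260,260:420],None,fx=4.5,fy=4.5,interpolation=cv2.INTER_CUBIC));s=manip.get_state();print(s["position"],s["contact_force"])
E
```

```text
tcp 3.5 [0.5202 0.3126 0.0895] [ 0.1 -0.4  0.2]
[0.52005982 0.31265559 0.08933413] [-0.70321803 -0.26512499  1.08036149]
```

View pics/w4.png

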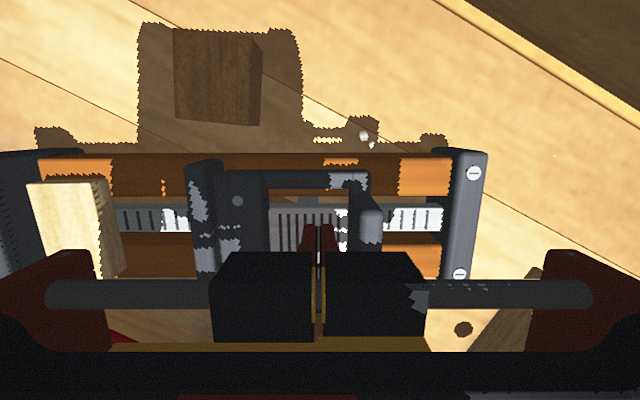

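View pics/s4.png

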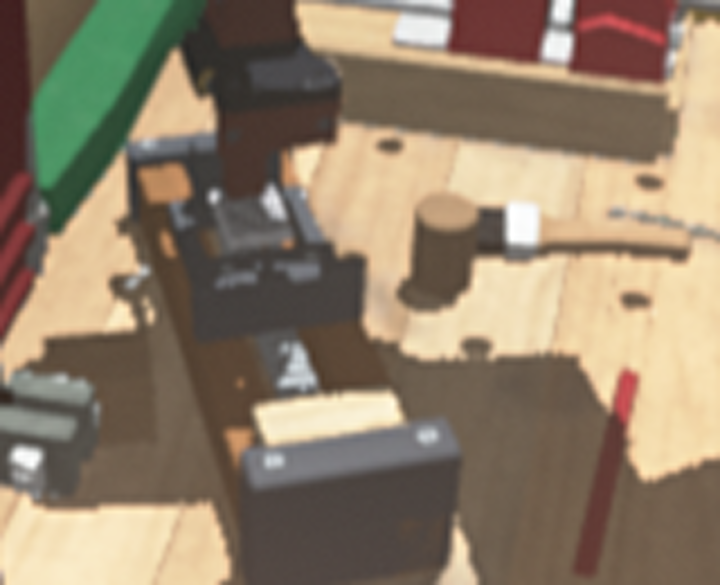

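Emit:
jog_arm(
  deltas=[
    {"dx":0,"dy":0,"dz":-0.6,"ax":0,"ay":0,"az":0,"gripper":0},
    {"dx":0,"dy":0,"dz":-1.0,"ax":0,"ay":0,"az":0,"gripper":0},
    {"dx":0,"dy":0,"dz":-1.0,"ax":0,"ay":0,"az":0,"gripper":0},
    {"dx":0,"dy":0,"dz":-1.0,"ax":0,"ay":0,"az":0,"gripper":0},
  ],
  squeeze=10,
)

```text
t: 4.0
position: [0.5193, 0.3124, 0.078]
tcp_rot: [0.368, 0.604, -0.368, 0.604]
contact_force: [-0.0, 0.3, 3.0]
width: 0.0005
```

Emit:
jog_arm(
  deltas=[
    {"dx":0,"dy":0,"dz":-0.3,"ax":0,"ay":0,"az":0,"gripper":0},
    {"dx":0,"dy":0,"dz":-0.5,"ax":0,"ay":0,"az":0,"gripper":0},
    {"dx":0,"dy":0,"dz":-0.5,"ax":0,"ay":0,"az":0,"gripper":0},
    {"dx":0,"dy":0,"dz":-0.5,"ax":0,"ay":0,"az":0,"gripper":0},
  ],
  squeeze=10,
)

```text
t: 4.4
position: [0.5194, 0.3124, 0.0729]
tcp_rot: [0.368, 0.604, -0.368, 0.604]
contact_force: [0.9, 0.3, 5.8]
width: 0.0004
```

Emit:
jog_arm(
  deltas=[
    {"dx":0,"dy":0,"dz":-0.2,"ax":0,"ay":0,"az":0,"gripper":0},
    {"dx":0,"dy":0,"dz":-0.2,"ax":0,"ay":0,"az":0,"gripper":0},
    {"dx":0,"dy":0,"dz":-0.2,"ax":0,"ay":0,"az":0,"gripper":0},
  ],
  squeeze=10,
)

```text
t: 4.7
position: [0.5195, 0.3123, 0.072]
tcp_rot: [0.369, 0.603, -0.368, 0.604]
contact_force: [-0.9, -0.4, 13.6]
width: 0.0
```

Emit:
jog_arm(
  deltas=[
    {"dx":0.183,"dy":-0.356,"dz":0,"ax":0,"ay":0,"az":0,"gripper":0},
    {"dx":0.366,"dy":-0.712,"dz":0,"ax":0,"ay":0,"az":0,"gripper":0},
    {"dx":0.548,"dy":-1.067,"dz":0,"ax":0,"ay":0,"az":0,"gripper":0},
    {"dx":0.731,"dy":-1.423,"dz":0,"ax":0,"ay":0,"az":0,"gripper":0},
    {"dx":0.914,"dy":-1.779,"dz":0,"ax":0,"ay":0,"az":0,"gripper":0},
  ],
  squeeze=10,
)

```text
t: 5.2
position: [0.5283, 0.2953, 0.072]
tcp_rot: [0.369, 0.604, -0.368, 0.603]
contact_force: [-3.4, 1.4, 13.7]
width: 0.0003
```

Emit:
jog_arm(
  deltas=[
    {"dx":0.183,"dy":-0.356,"dz":0,"ax":0,"ay":0,"az":0,"gripper":0},
    {"dx":0.366,"dy":-0.712,"dz":0,"ax":0,"ay":0,"az":0,"gripper":0},
    {"dx":0.548,"dy":-1.067,"dz":0,"ax":0,"ay":0,"az":0,"gripper":0},
    {"dx":0.731,"dy":-1.423,"dz":0,"ax":0,"ay":0,"az":0,"gripper":0},
    {"dx":0.914,"dy":-1.779,"dz":0,"ax":0,"ay":0,"az":0,"gripper":0},
  ],
  squeeze=10,
)

```text
t: 5.7
position: [0.5375, 0.2775, 0.072]
tcp_rot: [0.369, 0.604, -0.368, 0.604]
contact_force: [-2.7, 1.9, 13.4]
width: 0.0003
```

```bash
python3 wm.py w5|head -1
```

```text
tcp 5.7 [0.5375 0.2775 0.072 ] [-2.7  1.9 13.4]
```

View pics/w5.png

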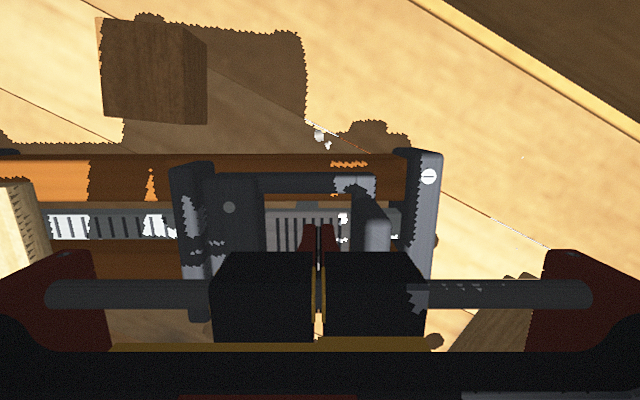

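Emit:
jog_arm(
  deltas=[
    {"dx":0.183,"dy":-0.356,"dz":0,"ax":0,"ay":0,"az":0,"gripper":0},
    {"dx":0.366,"dy":-0.712,"dz":0,"ax":0,"ay":0,"az":0,"gripper":0},
    {"dx":0.548,"dy":-1.067,"dz":0,"ax":0,"ay":0,"az":0,"gripper":0},
    {"dx":0.731,"dy":-1.423,"dz":0,"ax":0,"ay":0,"az":0,"gripper":0},
    {"dx":0.823,"dy":-1.601,"dz":0,"ax":0,"ay":0,"az":0,"gripper":0},
  ],
  squeeze=10,
)

```text
t: 6.25
position: [0.5459, 0.2613, 0.072]
tcp_rot: [0.369, 0.604, -0.368, 0.604]
contact_force: [-2.1, 2.2, 13.7]
width: 0.0005
```

Emit:
jog_arm(
  deltas=[
    {"dx":0.09,"dy":-0.18,"dz":0,"ax":0,"ay":0,"az":0,"gripper":0},
    {"dx":0.18,"dy":-0.36,"dz":0,"ax":0,"ay":0,"az":0,"gripper":0},
    {"dx":0.27,"dy":-0.53,"dz":0,"ax":0,"ay":0,"az":0,"gripper":0},
  ],
  squeeze=10,
)

```text
t: 6.55
position: [0.5479, 0.2576, 0.072]
tcp_rot: [0.37, 0.604, -0.367, 0.603]
contact_force: [-4.0, 8.6, 12.5]
width: 0.0006
```

Emit:
jog_arm(
  deltas=[
    {"dx":0.09,"dy":-0.18,"dz":0,"ax":0,"ay":0,"az":0,"gripper":0},
    {"dx":0.18,"dy":-0.36,"dz":0,"ax":0,"ay":0,"az":0,"gripper":0},
    {"dx":0.18,"dy":-0.36,"dz":0,"ax":0,"ay":0,"az":0,"gripper":0},
  ],
  squeeze=10,
)

```text
t: 6.85
position: [0.55, 0.254, 0.072]
tcp_rot: [0.37, 0.604, -0.367, 0.603]
contact_force: [-3.9, 6.9, 11.6]
width: 0.0006
```

```bash
python3 wm.py w6|head -1
```

```text
tcp 6.85 [0.55  0.254 0.072] [-3.9  6.9 11.6]
```

View pics/w6.png

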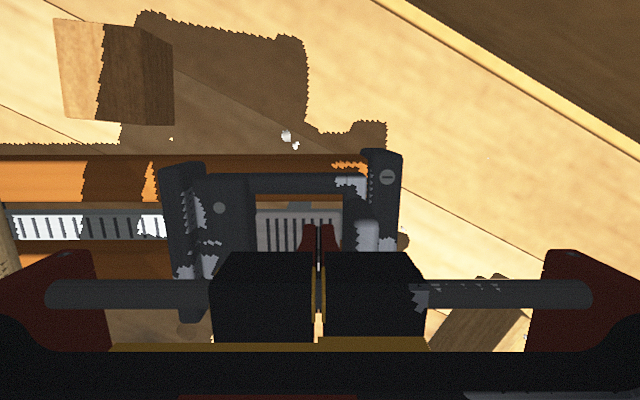

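Emit:
jog_arm(
  deltas=[
    {"dx":0.09,"dy":-0.18,"dz":0,"ax":0,"ay":0,"az":0,"gripper":0},
    {"dx":0.14,"dy":-0.27,"dz":0,"ax":0,"ay":0,"az":0,"gripper":0},
    {"dx":0.18,"dy":-0.36,"dz":0,"ax":0,"ay":0,"az":0,"gripper":0},
    {"dx":0.18,"dy":-0.36,"dz":0,"ax":0,"ay":0,"az":0,"gripper":0},
  ],
  squeeze=10,
)

```text
t: 7.3
position: [0.5519, 0.2505, 0.0719]
tcp_rot: [0.37, 0.604, -0.367, 0.603]
contact_force: [-4.1, 7.2, 11.5]
width: 0.0005
```

Emit:
jog_arm(
  deltas=[
    {"dx":0.05,"dy":-0.09,"dz":0,"ax":0,"ay":0,"az":0,"gripper":0},
    {"dx":0.09,"dy":-0.18,"dz":0,"ax":0,"ay":0,"az":0,"gripper":0},
    {"dx":0.14,"dy":-0.27,"dz":0,"ax":0,"ay":0,"az":0,"gripper":0},
    {"dx":0.14,"dy":-0.27,"dz":0,"ax":0,"ay":0,"az":0,"gripper":0},
  ],
  squeeze=10,
)

```text
t: 7.7
position: [0.5528, 0.2488, 0.0719]
tcp_rot: [0.37, 0.604, -0.367, 0.602]
contact_force: [-5.4, 11.0, 11.8]
width: 0.0005
```

Emit:
jog_arm(
  deltas=[
    {"dx":0,"dy":0,"dz":0.5,"ax":0,"ay":0,"az":0,"gripper":0},
    {"dx":0,"dy":0,"dz":1.0,"ax":0,"ay":0,"az":0,"gripper":0},
    {"dx":0,"dy":0,"dz":1.6,"ax":0,"ay":0,"az":0,"gripper":0},
    {"dx":-0.1,"dy":0.2,"dz":2.0,"ax":0,"ay":0,"az":0,"gripper":0},
    {"dx":-0.2,"dy":0.4,"dz":3,"ax":0,"ay":0,"az":0,"gripper":0},
    {"dx":-0.2,"dy":0.4,"dz":5,"ax":0,"ay":0,"az":0,"gripper":0},
    {"dx":-0.2,"dy":0.4,"dz":8,"ax":0,"ay":0,"az":0,"gripper":0},
    {"dx":-0.2,"dy":0.4,"dz":12,"ax":0,"ay":0,"az":0,"gripper":0},
    {"dx":-0.2,"dy":0.4,"dz":16,"ax":0,"ay":0,"az":0,"gripper":0},
    {"dx":-0.2,"dy":0.4,"dz":19,"ax":0,"ay":0,"az":0,"gripper":0},
    {"dx":-0.2,"dy":0.4,"dz":19,"ax":0,"ay":0,"az":0,"gripper":0},
  ],
  squeeze=10,
)

```text
t: 8.8
position: [0.5541, 0.2502, 0.2664]
tcp_rot: [0.371, 0.601, -0.366, 0.606]
contact_force: [-0.2, -1.3, 0.7]
width: 0.0001
```

```bash
python3 wm.py w7|head -3; python3 - <<'E'
from station import manip,camera;import cv2
p,d=camera("side");cv2.imwrite("pics/s7.png",cv2.resize(p[130:260,260:420],None,fx=4.5,fy=4.5,interpolation=cv2.INTER_CUBIC));s=manip.get_state();print(s["position"],s["contact_force"])
E
```

```text
tcp 8.8 [0.5541 0.2502 0.2664] [-0.2 -1.3  0.7]
[128 160  24  54 361] [137.3 186.9] [52.3 18.9] [0.445  0.4535 0.081 ] plate - tcp along/across -0.2307042066610726 -0.004162023258070327
[ 283  172   42   30 1246] [303.5 186.5] [29. 41.] [0.5427 0.2644 0.081 ] plate - tcp along/across -0.017915255895227234 -0.0036954392512710526
[0.55145238 0.24932713 0.2614953 ] [-0.68159083  0.26768869  0.04289172]
```

View pics/w7.png

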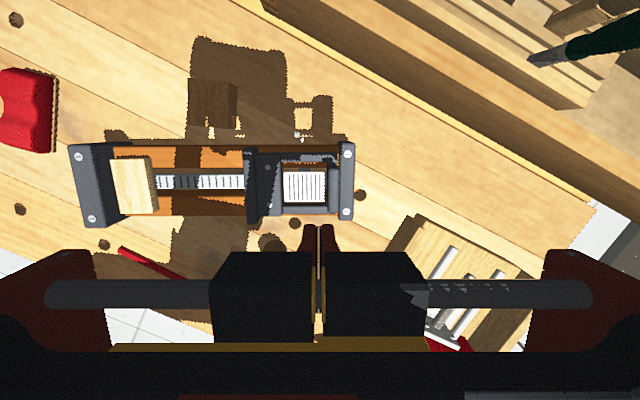

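View pics/s7.png

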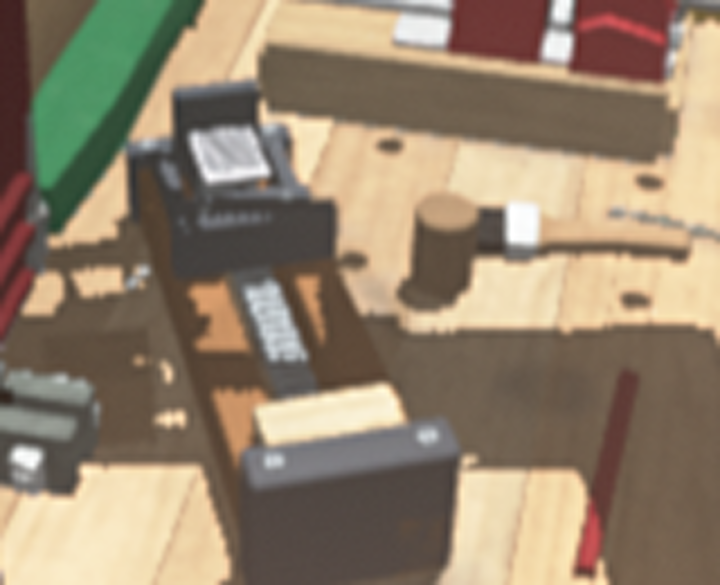

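Emit:
jog_arm(
  deltas=[
    {"dx":0,"dy":0,"dz":2,"ax":0,"ay":0,"az":0,"gripper":0},
    {"dx":0,"dy":0,"dz":2,"ax":0,"ay":0,"az":0,"gripper":0},
    {"dx":0,"dy":0,"dz":2,"ax":0,"ay":0,"az":0,"gripper":0},
    {"dx":0,"dy":0,"dz":2,"ax":0,"ay":0,"az":0,"gripper":0},
  ],
  squeeze=10,
)

```text
t: 9.3
position: [0.5504, 0.2491, 0.279]
tcp_rot: [0.368, 0.604, -0.369, 0.603]
contact_force: [0.2, -0.1, -0.1]
width: 0.0002
```

```bash
python3 wm.py w8|head -4; python3 - <<'E'
import cv2
p=cv2.imread("pics/w8.png")[120:245,50:370];cv2.imwrite("pics/w8z.png",cv2.resize(p,None,fx=2.5,fy=2.5,interpolation=cv2.INTER_CUBIC))
E
```

```text
tcp 9.3 [0.5504 0.2491 0.279 ] [ 0.2 -0.1 -0.1]
[135 154  23  52 364] [143.7 180.3] [51.2 18.1] [0.445  0.4535 0.081 ] plate - tcp along/across -0.22999281813339306 -0.0003286244644714798
[ 285  166   41   29 1174] [305. 180.] [28. 40.] [0.5427 0.2642 0.081 ] plate - tcp along/across -0.01692738694232918 8.068915434216727e-05
[200 169  48  14 647] [223.5 175.5] [13. 47.] [0.4991 0.3622 0.081 ] plate - tcp along/across -0.12404875198767137 0.006072551267409201
```

View pics/w8z.png

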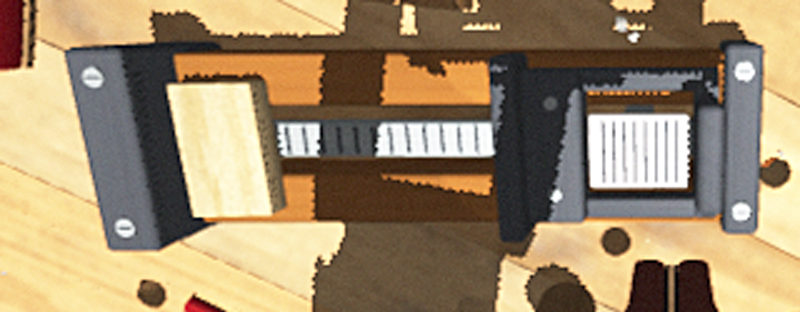

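```bash
python3 - <<'E'
from h import *
from station import camera_info,order
i=camera_info("wrist");e=np.array([.457,-.8894])
f=lambda u,v,z:ray(i,50+u/2.5,120+v/2.5,z)
b=(f(744,71,.056)+f(740,211,.056))/2;a=(f(93,77,.085)+f(124,228,.085))/2;p=f(638,151,.082)
print(a,b,p,(b-p)[:2]@e,(p-a)[:2]@e,(f(720,160,.108)-b)[:2]@e, (f(724,160,.056)-b)[:2]@e)
E
```

```text
[0.41480651 0.50946286 0.085     ] [0.56848803 0.21252507 0.056     ] [0.54263721 0.26382017 0.082     ] 0.0574356816160672 0.27689323973200336 -0.016019212649911574 -0.009916805087829276
```

```bash
python3 -c "
from station import order;print(order.finish_job())"
```

```text
the job is handed in; nothing more can be done
None
```

The clamp jaw is fully open as far as I can measure, and I handed the job in at about 9.4 s. I closed the fingers, pressed the release plate to its bottom (about 13 N down) and kept it there. Then I pushed the jaw about 62 mm along the bar until it stopped, lifted straight off and moved clear.

- **End stop:** the push resistance rose from about 3 N to 9.5 N. The fingertips then slid about 8 mm along the plate, and resistance reached 12 N with no more jaw travel, probably as they met the thumb post.
- **Final camera check:** the post sits against the end block. The plate's middle measures 109.8 mm along the clamp, against 111.5 mm expected when fully open. That 1.7 mm difference is within the 2 mm camera calibration.
- **After release:** the pictures show the release plate back up. The offcut and the other things in view look unmoved, but I judged that by eye. The contact force was about zero.
- **What disagreed:** before the push, the cameras differed by up to 8 mm on where the plate was, so I used a combined estimate and felt for contact. My first two move calls were refused as invalid input and moved nothing.

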